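# Close the storage pots over the balanced compressor wheels

### The arm

A 7-joint arm with a two-finger parallel gripper is mounted at the origin on the work surface. World frame = base frame: x ahead of the robot, y to its left, z up, the work surface at z = 0. Lengths are in mm, angles in rad, forces in N, time in s.
With the tool pointing down it reaches from about 400 to 875 mm from the base axis. Payload 4.4 kg.
Tool frame: the origin (TCP) lies between the finger pads; the fingertips stand ctrl.tcp_to_tips ahead of it and the grasp point (between the pads) lies 8 mm behind it (ctrl.tcp_to_tips is the distance from the TCP to the fingertips, in mm); z points along the fingers, y is the direction in which the jaws open and shut (so a half turn about z gives the same grasp; the last joint's range is limited). The gripper opens to 85 mm and grips with 20 to 120 N. Pads are 22 mm wide; open, the fingers measure 114 mm over their backs; the gripper's body (76 mm by 85 mm) begins 54 mm behind the grasp point. The pads swing forward as they close: fully open they stand 13 mm farther back than shut.
Start: joints at [1.243, 0.628, 0.038, 1.517, -0.027, 0.996, -0.02], TCP at [168.26, -627.858, 242.313] pointing down, gripper open.
Joint ranges: [-3.06, 3.06], [-0.37, 2.12], [-1.25, 1.32], [0.18, 2.47], [-1.1, 4.24], [0.23, 1.98], [-2.94, 2.94]. Speed limits (rad/s): [2.57, 2.57, 3.14, 3.14, 3.14, 3.14, 3.14].

### API

Orientations are given as [roll, pitch, yaw] about the fixed x, y, z axes, in that order (R = Rz(yaw) Ry(pitch) Rx(roll)).
In Python, from cell import ctrl gives the robot as it stands.
- The arm moves only by the tool send_rows, never from a script. Its argument "rows" is a list of rows, each an object of numbers: "x", "y", "z": the shift along the world's x, y, z in cm; "roll": the turn about the world's z in degrees; "claw": the closure, from 0 (fully open) to 1 (shut). A call has 1 to 5 rows; each row is the pose to reach, as a shift and turn from the pose commanded when the call began; what a row does not reach only later rows make up. A row lasts 1/12 s, in which the tool goes at most 41.7 mm and 7.16 degrees, less where a joint would pass 70% of its speed; a pose out of reach is approached as far as the arm can. A call with a gripper value outside its range is refused whole. The fingers move at their own pace and stop on an object; the grip force is fixed at half the most. Time passes only in rows, so rows that repeat a pose let the fingers close. It gives the time, the measured TCP pose, the force and the opening at its end, in the units of the state.
- ctrl.read_state(): the state, without advancing time (a new reading comes with each control period).
- ctrl.get_image(name): name is "scene" or "top"; returns (picture, depth): 480x640x3 uint8, blue, green, red; 480x640 float32, mm along the optical axis (not along the pixel's ray), 0 where there is no reading.
- ctrl.get_calibration(name): a dict with "intrinsics" (3x3 intrinsics, pixels), "T" (4x4, takes a point from camera to world coordinates). Camera axes: x right, y down, z forward; pixel columns grow to the right and rows downward; lengths in mm; the calibration is good to about 2 mm. A picture is of the moment at which its call begins. get_calibration takes no time and is no camera call.
- ctrl.finish_job(): hands the job in, once; it reports no verdict.
Trained networks look in the newest picture that a camera, given by its name, has taken for a name from the list of things; names that differ only in an ending like _2 or _b are one class to them, and where a whole thing is asked for, a point or a joint stands for the part that bears it (a point fixed in the world has none). Each returns a list of dicts, best first, with "confidence" (0 to 1); they miss things now and then, are a little off and sometimes report something else, mostly with a low value. They report only what shows in the picture. A call takes as long as a camera call. They do not tell look-alikes from the thing itself.
- ctrl.recognise(camera, query): "uv" ([column, row] in pixels, amid what is visible of it).
- ctrl.regions_of(camera, query): "region" (480x640 bool, what is visible of it) and "uv" ([column, row] in pixels, amid what is visible of it).
- ctrl.place_of(camera, query): "uv" ([column, row] in pixels: a listed point, or the origin of a listed thing).
The state is a dict: "clock": time; "qpos": joint angles; "qd": joint speeds; "tau": joint torques, N m; "eef_pos": TCP position; "tool_rot": TCP orientation; "force": force on the tool from outside, world axes, zero at the start; "torque": the same for the moment, N m; "width": finger opening in mm.
Only numpy, scipy, OpenCV 4.12 (cv2) and the standard library are available. Lean on these libraries where they do the work, as an engineer would, in place of code of your own. Each camera call takes 0.05 s, during which the arm holds its last target. There are 200 camera calls.

### The job

Two freshly balanced compressor wheels stand in open storage pots, a large silver-grey one and a smaller blue one; close each pot with its own empty cover half of the same size and colour, standing mouth-down over the wheel, level and rim on rim, so that the flanges meet squarely all the way round. Lower the covers into place gently, never letting one drop; nothing may knock a wheel, and the pots stay where they stand. Leave the closed red pot, the bottle, the spanner and the copper adapter undisturbed.

Things in the scene. Friction and masses are not known exactly. Their poses are not given: they have to be found in the camera images.
- pot_large: lower half of the large storage pot, bare metal (silver grey): a loose open round cup standing mouth-up on the mat, 60 mm high, straight round body 62 mm outside and 56 mm inside diameter, flat flange 78 mm in diameter and 5 mm thick round the mouth (the flat rim is 11 mm wide). A compressor wheel stands in it on a black seat whose top is 22 mm above the origin. Origin: centre of the underside; z up to the mouth
- pot_large_rim (a point): centre of the mouth of pot_large, level with the top of its flange (60 mm above the pot's origin); z up
- cover_large: upper half of the large storage pot, bare metal (silver grey): an empty cup of the same shape as pot_large, loose, standing mouth-down on the mat, closed end up. 60 mm high, body 62 mm outside diameter above a 78 mm flange that is the lowest 5 mm; the body is the place to grip, from above; 150 g, give or take a quarter; inside 55 mm deep. Origin: centre of the open mouth, in the plane of the flange's rim face; z from the mouth to the closed end (up while mouth-down)
- wheel_large: bladed aluminium compressor wheel standing loose in pot_large, 52 mm diameter at its back disc, 48 mm tall, narrowing upwards; its nose stands 10 mm above the pot's rim. Origin: centre of its underside; z up to the nose
- pot_small: lower half of the small storage pot, blue: a loose open round cup standing mouth-up on the mat, 50 mm high, straight round body 50 mm outside and 44 mm inside diameter, flat flange 64 mm in diameter and 5 mm thick round the mouth (the flat rim is 10 mm wide). A compressor wheel stands in it on a black seat whose top is 20 mm above the origin. Origin: centre of the underside; z up to the mouth
- pot_small_rim (a point): centre of the mouth of pot_small, level with the top of its flange (50 mm above the pot's origin); z up
- cover_small: upper half of the small storage pot, blue: an empty cup of the same shape as pot_small, loose, standing mouth-down on the mat, closed end up. 50 mm high, body 50 mm outside diameter above a 64 mm flange that is the lowest 5 mm; the body is the place to grip, from above; 100 g, give or take a quarter; inside 45 mm deep. Origin: centre of the open mouth, in the plane of the flange's rim face; z from the mouth to the closed end (up while mouth-down)
- wheel_small: bladed aluminium compressor wheel standing loose in pot_small, 39 mm diameter at its back disc, 38 mm tall, narrowing upwards; its nose stands 8 mm above the pot's rim. Origin: centre of its underside; z up to the nose
- pot_red: red pot already closed, lower half (bystander): cup 50 mm high, flange 64 mm. Origin: centre of the underside
- cover_red: red upper half standing mouth-down rim on rim on pot_red (bystander), 100 mm high in all. Origin: centre of its mouth, at the joint
- oil_bottle: clear bottle with a blue cap, 48 mm diameter, 130 mm high (bystander). Origin: centre of the underside
- spanner: steel spanner, 170 mm long, lying across the far edge of the mat (bystander). Origin: at about the middle of its length, on the mat
- adapter: copper-coloured flanged pipe adapter, 92 mm diameter, 56 mm high (bystander). Origin: centre of the underside
- gauge_stand: dial gauge on a magnetic base, 188 mm high, fixed to the left of the mat: keep clear. Base 60 x 50 mm, the gauge reaches 121 mm from the post along the stand's own +y. Origin: under the post
There are look-alikes about, which are no part of the job. What is shaped like the pot_large but green or purple is not meant. Leave any turquoise look-alike of the wheel_large alone.

How it is judged:
By the outcome, as a careful person would: the job done as asked, in the order asked, and still so for the second after the job is handed in, with the robot touching nothing.
It also fails if it takes over 64 s, if anything falls off the work surface, if the arm or the gripper's body presses on something with over 40 N, if the wrist force passes 120 N, or if a joint passes its speed limit or range.

## Working session

There is one attempt and no reset: what is moved stays moved. The work goes in short steps, Python scripts to look and compute and a tool call to move; the robot and the scene stay as the last step left them, time stands still between calls to the robot, and variables do not carry over. Pictures are saved under pics/ and viewed, on a budget of 10 in all, crops included, one or two more only if the job needs it, and the job is handed in when it is done.

Besides the shell and the picture viewer there is one more tool, called after ">>>" as a command line: name --argument value ..., lists and objects as JSON in quotes. send_rows: Moves the arm, as the interface text tells. Its arguments: {"type":"object","properties":{"rows":{"type":"array"}},"required":["rows"]}

```bash
mkdir -p pics; cat > h.py <<'E'
import numpy as np, cv2
from cell import ctrl
def cal(n):
    c=ctrl.get_calibration(n); return np.array(c["intrinsics"]),np.array(c["T"])
def cloud(n,d):
    K,T=cal(n); v,u=np.mgrid[:480,:640]
    P=np.stack([(u-K[0,2])/K[0,0]*d,(v-K[1,2])/K[1,1]*d,d],-1)
    W=P@T[:3,:3].T+T[:3,3]; W[d<=0]=np.nan; return W
E
python3 - <<'E'
from h import *
print(ctrl.read_state(), ctrl.tcp_to_tips)
for n in ("scene","top"):
    im,d=ctrl.get_image(n); cv2.imwrite(f"pics/{n}0.png",im); np.save(f"pics/{n}0.npy",d)
    W=cloud(n,d)
    print(n,cal(n)[1][:3,3], cal(n)[1][:3,2])
    for q in ("pot_large","cover_large","pot_small","cover_small","wheel_large","wheel_small","adapter","oil_bottle","pot_red","gauge_stand","spanner"):
        for r in ctrl.recognise(n,q)[:5]:
            u,v=map(int,r["uv"]); print(q,(u,v),round(r["confidence"],2),np.round(W[v,u]))
E
```

```text
{'clock': 0.0, 'qpos': array([ 1.24318519,  0.62933993,  0.03842745,  1.51836201, -0.02701534,
        0.9962867 , -0.02000067]), 'qd': array([-7.92959387e-04,  8.05810801e-05,  8.31911253e-04, -1.07270273e-03,
       -5.60573734e-04, -3.42803707e-04,  3.97835844e-04]), 'tau': array([ 2.88892006e-04, -5.63396108e+01,  1.22635078e+00, -1.93435961e+01,
        1.09373184e-02,  1.03944234e-02, -1.94905238e-05]), 'eef_pos': array([ 168.12605681, -627.26228279,  241.39472551]), 'tool_rot': array([-3.13971400e+00,  2.92654316e-06,  2.61813996e-01]), 'force': array([-0.13843086, -0.2260937 ,  0.96695507]), 'torque': array([-0.00036372, -0.02969899, -0.00045315]), 'width': 85.40482966757801} 11.0
scene [1125.98349874 -620.70995564  680.82247886] [-0.48170372  0.68074772 -0.55185511]
pot_large (243, 319) 0.57 [ 638. -143.   65.]
pot_large (185, 296) 0.55 [ 474. -129.   25.]
cover_large (129, 345) 0.84 [ 521. -290.   53.]
cover_large (243, 308) 0.29 [ 622. -125.   69.]
pot_small (328, 272) 0.72 [668.  71.  48.]
pot_small (396, 238) 0.51 [718. 256.  50.]
cover_small (312, 203) 0.9 [468. 291.  3
[... 464 characters left out ...]
32   85.37398445 1141.81055956] [ 0.18552608  0.01995766 -0.98243665]
pot_large (414, 237) 0.94 [ 623. -125.   64.]
pot_large (424, 293) 0.85 [ 491. -151.   26.]
pot_large (321, 219) 0.56 [672.  98.  55.]
cover_large (472, 292) 0.82 [ 490. -256.   61.]
cover_large (374, 324) 0.49 [417. -20. 105.]
pot_small (323, 221) 0.74 [668.  93.  46.]
cover_small (231, 312) 0.65 [447. 313.  56.]
wheel_large (450, 235) 0.81 [ 630. -216.   47.]
wheel_large (408, 242) 0.64 [ 610. -110.   69.]
wheel_small (319, 232) 0.51 [640. 103.  49.]
adapter (248, 211) 0.85 [706. 287.   5.]
oil_bottle (461, 195) 0.57 [ 719. -237.   88.]
gauge_stand (143, 271) 0.68 [546. 530.  56.]
spanner (331, 184) 0.78 [775.  72.  12.]
```

View pics/scene0.png

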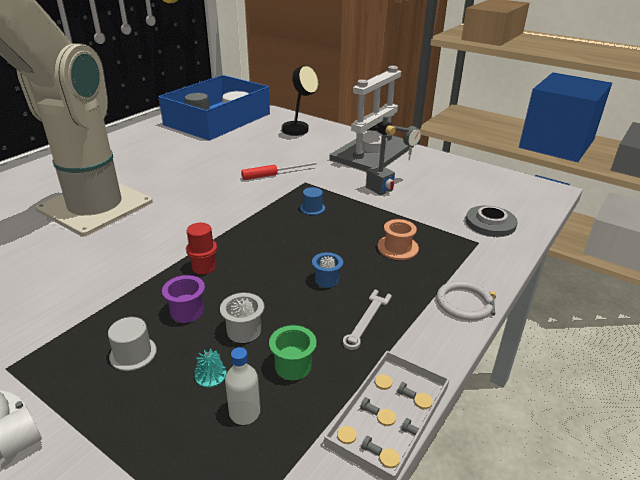

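View pics/top0.png

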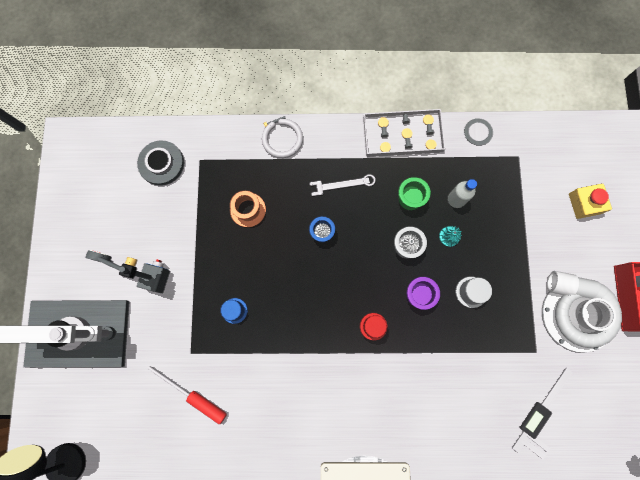

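Two candidates could be mistaken for each part:
- **Large pot:** silver with wheel at scene (242,315) / top (410,242). The look-alikes are purple (184,297) / (423,293) and green (292,350) / (414,193).
- **Large cover:** silver, closed end up, at scene (129,345) / top (474,292). Nothing else looks like it.
- **Small pot:** blue with wheel at scene (327,268) / top (322,230). The adapter (399,240) and red pot (200,250) are not it.
- **Small cover:** blue at scene (312,203) / top (234,310).
- The turquoise wheel at (210,368) stays alone.

Next I measure precisely.

```bash
cat >> h.py <<'E'
from scipy.optimize import least_squares
def onplane(n,uv,z):
    K,T=cal(n); uv=np.atleast_2d(uv).astype(float)
    r=np.c_[(uv-[K[0,2],K[1,2]])/[K[0,0],K[1,1]],np.ones(len(uv))]@T[:3,:3].T
    return T[:3,3]+r*((z-T[2,3])/r[:,2])[:,None]
def disc(n,d,c,z,R,tol=4,rmax=None):
    """centre of horizontal disc edge: pixels with height near z near c, hull boundary, circle fit of free radius & fixed radius"""
    W=cloud(n,d); rr=np.hypot(W[...,0]-c[0],W[...,1]-c[1])
    m=((abs(W[...,2]-z)<tol)&(rr<(rmax or R+9))).astype(np.uint8)
    m=cv2.morphologyEx(m,cv2.MORPH_OPEN,np.ones((2,2),np.uint8))
    k,l,s,_=cv2.connectedComponentsWithStats(m); m=(l==1+np.argmax(s[1:,4]))
    zs=W[m][:,2]
    P=onplane(n,np.argwhere(m)[:,::-1],z)[:,:2].astype(np.float32)
    h=cv2.convexHull(P)[:,0]
    f=least_squares(lambda p:np.hypot(*(h-p[:2]).T)-p[2],[*c,R],loss="soft_l1",f_scale=.7)
    return np.round(f.x,1),round(float(np.median(zs)),1),round(float(zs.std()),2),round(float(np.sqrt(np.mean(f.fun**2))),2),int(m.sum())
E
python3 - <<'E'
from h import *
items=dict(potL=((630,-128),60,39,45),covL=((505,-268),60,31,36),covLfl=((505,-268),5,39,45),potS=((655,90),50,32,38),covS=((455,300),50,25,30),covSfl=((455,300),5,32,38))
for n in("top","scene"):
    d=np.load(f"pics/{n}0.npy")
    for k,(c,z,R,rm) in items.items():
        for i in range(3):
            r=disc(n,d,c,z,R,3.5,rm); c=r[0][:2]
        print(n,k,*r)
E
```

```text
top potL [ 620.6 -146.1    4.8] 62.4 1.89 1.07 14
top covL [ 511.7 -259.6    2.9] 64.2 1.92 0.46 8
top covLfl [ 507.4 -271.4   42.2] nan nan 1.91 187
top potS [644.6  65.3   2.8] 29.6 23.18 0.0 6Traceback (most recent call last):
  File "<stdin>", line 7, in <module>
  File "h.py", line 19, in disc
    k,l,s,_=cv2.connectedComponentsWithStats(m); m=(l==1+np.argmax(s[1:,4]))
                                                         ~~~~~~~~~^^^^^^^^^
    return _wrapfunc(a, 'argmax', axis=axis, out=out, **kwds)
    return bound(*args, **kwds)
ValueError: attempt to get argmax of an empty sequence
```

```bash
cat >> h.py <<'E'
from scipy.optimize import minimize
def proj(n,P):
    K,T=cal(n); C=(np.asarray(P)-T[:3,3])@T[:3,:3]
    q=C@K.T; return q[:,:2]/q[:,2:]
A=np.linspace(0,2*np.pi,72,endpoint=False)
def ring(x,y,z,r): return np.c_[x+r*np.cos(A),y+r*np.sin(A),np.full(72,z)]
def render(n,x,y,parts,box,S=8):
    u0,v0,w,h=box; m=np.zeros((h*S,w*S),np.uint8)
    for z0,z1,r in parts:
        p=proj(n,np.r_[ring(x,y,z0,r),ring(x,y,z1,r)])
        q=((p-[u0,v0]+.5)*S-.5).astype(np.float32)
        cv2.fillConvexPoly(m,np.round(cv2.convexHull(q)*16).astype(np.int32),255,shift=4)
    return cv2.resize(m,(w,h),interpolation=cv2.INTER_AREA)/255.
LP=[(0,60,31),(55,60,39)]; LC=[(0,60,31),(0,5,39)]; SP=[(0,50,25),(45,50,32)]; SC=[(0,50,25),(0,5,32)]
def mask(im,thr,col):
    hsv=cv2.cvtColor(im,cv2.COLOR_BGR2HSV).astype(int)
    H,S,V=hsv[...,0],hsv[...,1],hsv[...,2]
    if col=="b": return (V>thr)&(S>90)&(H>95)&(H<125)
    return (V>thr)&(S<60)
def fit(n,im,c,parts,col,thr=60,dz=0):
    parts=[(a+dz,b+dz,r) for a,b,r in parts]
    p=proj(n,[[*c,parts[0][0]],[*c,parts[0][1]]]).mean(0); H=44
    u0,v0=max(0,int(p[0])-H),max(0,int(p[1])-H); box=(u0,v0,2*H,2*H)
    m=mask(im,thr,col)[v0:v0+2*H,u0:u0+2*H].astype(np.uint8)
    g=cv2.dilate((render(n,*c,parts,box,1)>0).astype(np.uint8),np.ones((15,15)))
    m*=g
    k,l,s,_=cv2.connectedComponentsWithStats(m); m=(l==1+np.argmax(s[1:,4])).astype(np.uint8)
    cs,_=cv2.findContours(m,cv2.RETR_EXTERNAL,cv2.CHAIN_APPROX_NONE); cv2.drawContours(m,cs,-1,1,-1)
    f=lambda q:np.abs(render(n,*q,parts,box)-m).sum()
    b=min((minimize(f,np.array(c)+o,method="Nelder-Mead",options=dict(initial_simplex=np.array(c)+o+np.array([[0,0],[8,0],[0,8]]),xatol=.05,fatol=.05)) for o in ((0,0),(3,-3))),key=lambda r:r.fun)
    return np.round(b.x,1),round(b.fun,1),int(m.sum())
E
python3 - <<'E'
from h import *
it=dict(potL=((630,-128),LP,"g"),covL=((505,-268),LC,"g"),potS=((655,90),SP,"b"),covS=((455,300),SC,"b"))
for n in("top","scene"):
    im=cv2.imread(f"pics/{n}0.png")
    for k,(c,p,col) in it.items():
        print(n,k,*[fit(n,im,c,p,col,t) for t in (60,80)])
print(ctrl.read_state()["clock"])
E
```

```text
top potL (array([ 613. , -116.9]), np.float64(30.9), 863) (array([ 613.1, -116.9]), np.float64(41.9), 842)
top covL (array([ 495.9, -271.9]), np.float64(28.7), 936) (array([ 495.9, -272. ]), np.float64(27.8), 916)
top potS (array([649.5,  97. ]), np.float64(22.2), 546) (array([649.5,  97. ]), np.float64(20.3), 537)
top covS (array([452.6, 316.1]), np.float64(20.2), 564) (array([452.6, 316.3]), np.float64(21.7), 551)
scene potL (array([ 608.7, -114.2]), np.float64(48.1), 1757) (array([ 608.2, -114.1]), np.float64(64.1), 1711)
scene covL (array([ 492.3, -270.9]), np.float64(53.1), 2071) (array([ 492.3, -270.8]), np.float64(73.9), 2025)Traceback (most recent call last):
  File "<stdin>", line 6, in <module>
  File "h.py", line 54, in fit
    b=min((minimize(f,np.array(c)+o,method="Nelder-Mead",options=dict(initial_simplex=np.array(c)+o+np.array([[0,0],[8,0],[0,8]]),xatol=.05,fatol=.05)) for o in ((0,0),(3,-3))),key=lambda r:r.fun)
  File "h.py", line 54, in <genexpr>
    b=min((minimize(f,np.array(c)+o,method="Nelder-Mead",options=dict(initial_simplex=np.array(c)+o+np.array([[0,0],[8,0]
[... 197 characters left out ...]
^^^^^^^^^^^^^^^^^^^^^^^^^^^^^^
    res = _minimize_neldermead(fun, x0, args, callback, bounds=bounds,
                               **options)
    fxr = func(xr)
    fx = function(np.copy(x), *(wrapper_args + args))
  File "h.py", line 53, in <lambda>
    f=lambda q:np.abs(render(n,*q,parts,box)-m).sum()
                      ~~~~~~^^^^^^^^^^^^^^^^
  File "h.py", line 34, in render
    p=proj(n,np.r_[ring(x,y,z0,r),ring(x,y,z1,r)])
  File "h.py", line 27, in proj
    K,T=cal(n); C=(np.asarray(P)-T[:3,3])@T[:3,:3]
        ~~~^^^
  File "h.py", line 4, in cal
    c=ctrl.get_calibration(n); return np.array(c["intrinsics"]),np.array(c["T"])
ValueError: time passes only in moves, steps and waits
```

```bash
sed -i 's/^def cal(n):/import functools\n@functools.cache\ndef cal(n):/' h.py
python3 - <<'E'
from h import *
it=dict(potS=((650,96),SP,"b"),covS=((451,316),SC,"b"))
im=cv2.imread(f"pics/scene0.png")
for k,(c,p,col) in it.items(): print(k,fit("scene",im,c,p,col,60))
a,b=cv2.imread("pics/top0.png"),im
cr=lambda i,u,v:cv2.resize(i[v-28:v+28,u-28:u+28],(280,280),interpolation=cv2.INTER_CUBIC)
out=np.vstack([np.hstack([cr(b,130,343),cr(b,242,315)]),np.hstack([cr(b,313,201),cr(b,327,269)])])
cv2.imwrite("pics/crop.png",out)
E
```

```text
potS (array([645.4,  99.5]), np.float64(34.1), 865)
covS (array([449.8, 318.8]), np.float64(22.8), 562)
```

>>> send_rows --rows '[{"x": 2.6, "y": 2.8, "roll": 6}, {"x": 5.2, "y": 5.6, "roll": 12}, {"x": 7.8, "y": 8.4, "roll": 18}, {"x": 10.4, "y": 11.2, "roll": 24}, {"x": 13, "y": 14, "roll": 30}]'

```text
$.rows[0]: bad value
```

View pics/crop.png

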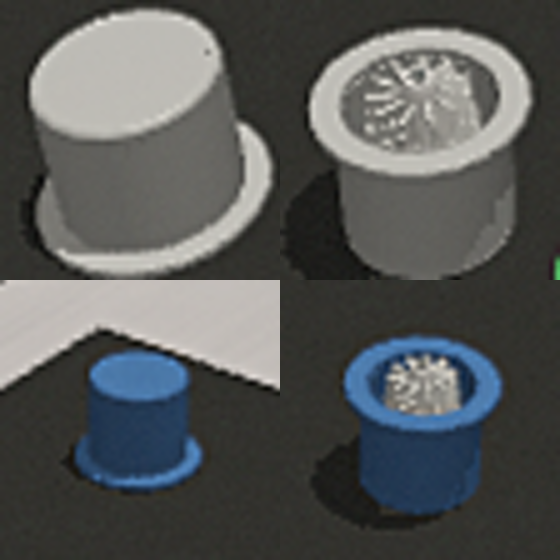

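The crop confirms the choice: silver cover closed end up and silver pot with wheel on the top row, blue cover and blue pot with wheel below. The move was refused, so I'll give every key in each row.

>>> send_rows --rows '[{"x": 2.6, "y": 2.8, "z": 0, "roll": 6, "claw": 0}, {"x": 5.2, "y": 5.6, "z": 0, "roll": 12, "claw": 0}, {"x": 7.8, "y": 8.4, "z": 0, "roll": 18, "claw": 0}, {"x": 10.4, "y": 11.2, "z": 0, "roll": 24, "claw": 0}, {"x": 13, "y": 14, "z": 0, "roll": 30, "claw": 0}]'

```text
clock: 1.62
eef_pos: [299.2, -486.5, 242.5]
tool_rot: [3.141, 0.0, 0.79]
force: [0.0, 0.6, -0.5]
width: 85.4
```

>>> send_rows --rows '[{"x": 2.6, "y": 2.8, "z": 0, "roll": 5, "claw": 0}, {"x": 5.2, "y": 5.6, "z": 0, "roll": 10, "claw": 0}, {"x": 7.8, "y": 8.4, "z": 0, "roll": 15, "claw": 0}, {"x": 10.4, "y": 11.2, "z": 0, "roll": 15, "claw": 0}, {"x": 13, "y": 14, "z": 0, "roll": 15, "claw": 0}]'

```text
clock: 2.03
eef_pos: [429.2, -346.6, 242.6]
tool_rot: [3.141, 0.0, 1.047]
force: [1.0, -0.7, 0.1]
width: 85.0
```

>>> send_rows --rows '[{"x": 2.2, "y": 2.5, "z": 0, "roll": 0, "claw": 0}, {"x": 4.4, "y": 5.0, "z": 0, "roll": 0, "claw": 0}, {"x": 6.6, "y": 7.6, "z": -2, "roll": 0, "claw": 0}, {"x": 6.6, "y": 7.6, "z": -5.5, "roll": 0, "claw": 0}, {"x": 6.6, "y": 7.6, "z": -9, "roll": 0, "claw": 0}]'

```text
clock: 2.45
eef_pos: [497.6, -269.5, 152.7]
tool_rot: [3.137, -0.002, 1.052]
force: [-0.9, -0.9, 0.1]
width: 85.4
```

```bash
python3 - <<'E'
from h import *
s=ctrl.read_state(); print(np.round(s["qpos"],2),np.round(s["eef_pos"],1))
a,_=ctrl.get_image("scene"); b,_=ctrl.get_image("top")
cv2.imwrite("pics/v1.png",np.hstack([cv2.resize(a[200:440,40:340],(400,320)),cv2.resize(b[150:360,330:592],(400,320))]))
E
```

```text
[ 0.56  0.63 -0.18  1.84  0.16  0.68 -0.22] [ 497.6 -269.5  152.7]
```

View pics/v1.png

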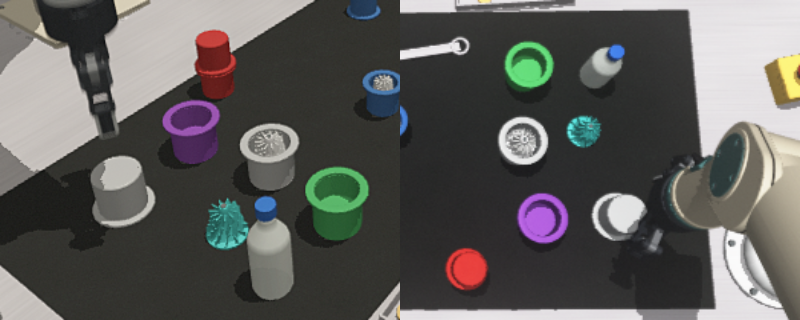

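The scene view (left) shows the open gripper still above the silver cover, and the top view (right) shows it offset by parallax. I'll check this by projecting the fingertips.

```bash
python3 - <<'E'
from h import *
s=ctrl.read_state(); p=s["eef_pos"]; j=np.array([.866,-.5,0]); print(p)
P=[p+[0,0,-5],p+[0,0,-5]+46*j,p+[0,0,-5]-46*j,[494,-271,60]]
q=proj("scene",P); print(np.round((q-[40,200])*1.333)); q=proj("top",P); print(np.round((q-[330,150])*[400/262,320/210]))
E
```

```text
[ 490.9058144  -269.73182639  147.78946141]
[[103. 119.]
 [108. 142.]
 [ 98.  97.]
 [116. 171.]]
[[244. 211.]
 [259. 184.]
 [230. 240.]
 [226. 214.]]
```

>>> send_rows --rows '[{"x": 0, "y": 0, "z": 0, "roll": 0, "claw": 0}, {"x": 0, "y": 0, "z": 0, "roll": 0, "claw": 0}, {"x": 0, "y": 0, "z": -2, "roll": 0, "claw": 0}, {"x": 0, "y": 0, "z": -4, "roll": 0, "claw": 0}, {"x": 0, "y": 0, "z": -6, "roll": 0, "claw": 0}]'

```text
clock: 2.97
eef_pos: [496.2, -273.6, 94.7]
tool_rot: [3.135, -0.0, 1.046]
force: [0.3, -0.5, -0.6]
width: 85.6
```

>>> send_rows --rows '[{"x": 0, "y": 0, "z": -1.5, "roll": 0, "claw": 0}, {"x": 0, "y": 0, "z": -3, "roll": 0, "claw": 0}, {"x": 0, "y": 0, "z": -4.5, "roll": 0, "claw": 0}, {"x": 0, "y": 0, "z": -6, "roll": 0, "claw": 0}, {"x": 0, "y": 0, "z": -6, "roll": 0, "claw": 0}]'

```text
clock: 3.38
eef_pos: [494.3, -272.6, 32.3]
tool_rot: [3.141, 0.0, 1.046]
force: [-0.2, -0.1, 0.3]
width: 85.5
```

>>> send_rows --rows '[{"x": 0, "y": 0, "z": 0, "roll": 0, "claw": 0.1}, {"x": 0, "y": 0, "z": 0, "roll": 0, "claw": 0.15}, {"x": 0, "y": 0, "z": 0, "roll": 0, "claw": 0.2}, {"x": 0, "y": 0, "z": 0, "roll": 0, "claw": 0.25}, {"x": 0, "y": 0, "z": 0, "roll": 0, "claw": 0.3}]'

```text
clock: 3.8
eef_pos: [495.6, -272.9, 34.4]
tool_rot: [3.138, 0.0, 1.047]
force: [0.3, -0.1, 7.2]
width: 75.9
```

>>> send_rows --rows '[{"x": 0, "y": 0, "z": 0, "roll": 0, "claw": 0.4}, {"x": 0, "y": 0, "z": 0, "roll": 0, "claw": 0.5}, {"x": 0, "y": 0, "z": 0, "roll": 0, "claw": 0.7}, {"x": 0, "y": 0, "z": 0, "roll": 0, "claw": 1}, {"x": 0, "y": 0, "z": 0, "roll": 0, "claw": 1}]'

```text
clock: 4.22
eef_pos: [495.6, -272.9, 34.4]
tool_rot: [3.138, 0.0, 1.047]
force: [0.5, -0.3, 7.6]
width: 75.9
```

```bash
python3 - <<'E'
from h import *
s=ctrl.read_state(); print(s)
a,_=ctrl.get_image("scene"); b,_=ctrl.get_image("top")
cv2.imwrite("pics/v2.png",np.hstack([cv2.resize(a[240:400,50:250],(500,400),interpolation=cv2.INTER_CUBIC),cv2.resize(b[240:360,420:510],(300,400),interpolation=cv2.INTER_CUBIC)]))
E
```

```text
{'clock': 4.2167, 'qpos': array([ 0.53080007,  0.8129537 , -0.12065574,  1.90069399,  0.20925412,
        0.43622028, -0.26623458]), 'qd': array([-0.00107851, -0.00161586, -0.00086757, -0.00075951,  0.00182681,
       -0.00174688,  0.00066444]), 'tau': array([-2.95122564e-01, -5.13331139e+01, -1.20864462e+00, -8.75848264e+00,
       -3.70293885e-03, -3.40693854e-01,  2.73144379e-02]), 'eef_pos': array([ 495.64042991, -272.86761976,   34.42638768]), 'tool_rot': array([3.13783715e+00, 6.27156815e-05, 1.04672951e+00]), 'force': array([ 0.53859601, -0.3494912 ,  7.5989698 ]), 'torque': array([ 0.1264671 ,  0.29774244, -0.03461866]), 'width': 75.88121749696127}
```

View pics/v2.png

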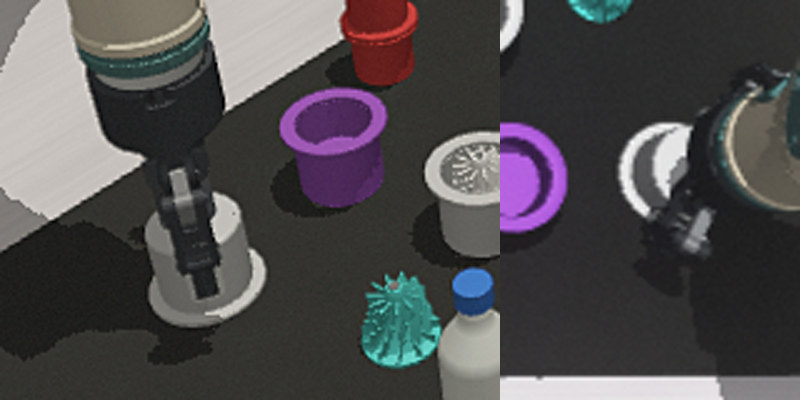

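```bash
python3 - <<'E'
from h import *
j=np.array([.866,-.5]); c=np.array([495.6,-272.9])
for r in (38,45):
  for z in (0,5,10,20,30):
    print(r,z,np.round((proj("scene",[[*(c+r*j),z]])[0]-[50,240])*2.5), np.round((proj("scene",[[*(c-r*j),z]])[0]-[50,240])*2.5))
im,_=ctrl.get_image("scene")
print(fit("scene",im,(492,-271),LC,"g",60))
E
```

```text
38 0 [217. 326.] [200. 252.]
38 5 [215. 321.] [199. 247.]
38 10 [214. 315.] [198. 241.]
38 20 [211. 305.] [195. 231.]
38 30 [209. 294.] [193. 221.]
45 0 [218. 333.] [199. 245.]
45 5 [217. 328.] [198. 240.]
45 10 [216. 323.] [196. 235.]
45 20 [213. 312.] [194. 225.]
45 30 [210. 302.] [191. 214.]
(array([ 492.4, -270.6]), np.float64(718.2), 1397)
```

>>> send_rows --rows '[{"x": 0, "y": 0, "z": 0, "roll": 0, "claw": 0}, {"x": 0, "y": 0, "z": 0, "roll": 0, "claw": 0}, {"x": 0, "y": 0, "z": 0, "roll": 0, "claw": 0}, {"x": 0, "y": 0, "z": 0.5, "roll": 0, "claw": 0}, {"x": 0, "y": 0, "z": 1, "roll": 0, "claw": 0}]'

```text
clock: 4.78
eef_pos: [494.0, -271.7, 42.4]
tool_rot: [-3.141, -0.0, 1.047]
force: [0.3, 0.0, 0.1]
width: 85.3
```

>>> send_rows --rows '[{"x": 0, "y": 0, "z": 0, "roll": 0, "claw": 0}, {"x": 0, "y": 0, "z": 0, "roll": 0, "claw": 0.1}, {"x": 0, "y": 0, "z": 0, "roll": 0, "claw": 0.1}, {"x": 0, "y": 0, "z": 0, "roll": 0, "claw": 0.1}, {"x": 0, "y": 0, "z": 0, "roll": 0, "claw": 0.1}]'

```text
clock: 5.2
eef_pos: [494.8, -272.1, 42.8]
tool_rot: [3.14, -0.0, 1.047]
force: [-0.6, 0.1, 6.0]
width: 76.6
```

```bash
python3 - <<'E'
from h import *
s=ctrl.read_state(); print(s["torque"],s["force"],s["eef_pos"])
b,_=ctrl.get_image("scene");d=b
cv2.imwrite("pics/v3.png",cv2.resize(b[270:400,70:200],(600,600),interpolation=cv2.INTER_CUBIC))
E
```

```text
[ 0.02144942 -0.00453647 -0.06683141] [-0.6251755   0.13418366  6.00469545] [ 494.77887182 -272.10297648   42.76690417]
```

View pics/v3.png

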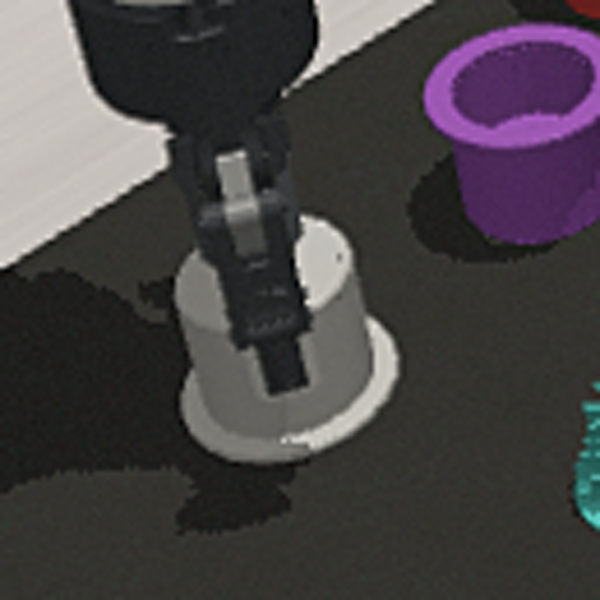

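>>> send_rows --rows '[{"x": 0, "y": 0, "z": 0, "roll": 0, "claw": 0}, {"x": 0, "y": 0, "z": 0, "roll": 0, "claw": 0}, {"x": 0, "y": 0, "z": 2, "roll": 0, "claw": 0}, {"x": 0, "y": 0, "z": 4, "roll": 0, "claw": 0}, {"x": 0, "y": 0, "z": 6, "roll": 0, "claw": 0}]'

```text
clock: 5.67
eef_pos: [493.5, -271.4, 102.2]
tool_rot: [-3.139, 0.0, 1.047]
force: [-0.5, -1.0, 0.1]
width: 85.4
```

>>> send_rows --rows '[{"x": 0, "y": 0, "z": 0, "roll": 0, "claw": 0.1}, {"x": 0, "y": 0, "z": 0, "roll": 0, "claw": 0.1}, {"x": 0, "y": 0, "z": 0, "roll": 0, "claw": 0.3}, {"x": 0, "y": 0, "z": 0, "roll": 0, "claw": 0.3}, {"x": 0, "y": 0, "z": 0, "roll": 0, "claw": 0.3}]'

```text
clock: 6.08
eef_pos: [493.5, -271.5, 101.2]
tool_rot: [-3.139, 0.0, 1.047]
force: [0.4, 1.1, 0.3]
width: 59.7
```

>>> send_rows --rows '[{"x": 0, "y": 0, "z": 0, "roll": 0, "claw": 0}, {"x": 0, "y": 0, "z": 0, "roll": 0, "claw": 0}, {"x": 0, "y": 0, "z": -2, "roll": 0, "claw": 0}, {"x": 0, "y": 0, "z": -4, "roll": 0, "claw": 0}, {"x": 0, "y": 0, "z": -5, "roll": 0, "claw": 0}]'

```text
clock: 6.5
eef_pos: [493.3, -271.4, 50.5]
tool_rot: [-3.139, 0.0, 1.047]
force: [0.0, 0.1, -0.6]
width: 85.5
```

>>> send_rows --rows '[{"x": 0, "y": 0, "z": 0, "roll": 0, "claw": 0}, {"x": 0, "y": 0, "z": 0, "roll": 0, "claw": 0.1}, {"x": 0, "y": 0, "z": 0, "roll": 0, "claw": 0.15}, {"x": 0, "y": 0, "z": 0, "roll": 0, "claw": 0.2}, {"x": 0, "y": 0, "z": 0, "roll": 0, "claw": 0.2}]'

```text
clock: 6.92
eef_pos: [494.7, -272.1, 53.1]
tool_rot: [3.14, -0.0, 1.047]
force: [0.3, 0.7, -1.8]
width: 74.9
```

>>> send_rows --rows '[{"x": 0, "y": 0, "z": 0, "roll": 0, "claw": 0.2}, {"x": 0, "y": 0, "z": 0, "roll": 0, "claw": 0.2}]'

```text
clock: 7.08
eef_pos: [494.8, -272.1, 53.0]
tool_rot: [3.14, -0.0, 1.047]
force: [0.1, -0.2, 4.0]
width: 74.8
```

```bash
python3 - <<'E'
from h import *
s=ctrl.read_state(); print(s["torque"],s["force"],s["eef_pos"],s["width"])
b,_=ctrl.get_image("top")
t,_=ctrl.get_image("scene")
for n,i in(("scene",t),("top",b)): print(n,proj(n,[s["eef_pos"]]))
cv2.imwrite("pics/v4.png",np.hstack([cv2.resize(t[270:400,70:200],(400,400),interpolation=cv2.INTER_CUBIC),cv2.resize(b[250:350,430:530],(400,400),interpolation=cv2.INTER_CUBIC)]))
E
```

```text
[ 1.15150188e-01  1.71308059e-01 -5.53920332e-05] [ 0.11278772 -0.15379591  4.02235848] [ 494.79145569 -272.10469079   53.02596662] 74.75917624058421
scene [[127.7326141  332.16124192]]
top [[477.68603248 290.35852376]]
```

View pics/v4.png

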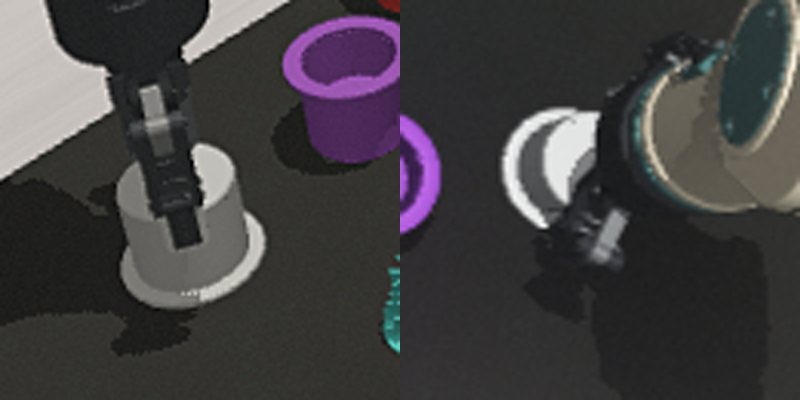

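>>> send_rows --rows '[{"x": 0, "y": 0, "z": 0, "roll": 0, "claw": 0}, {"x": 0, "y": 0, "z": 0, "roll": 0, "claw": 0}, {"x": -0.2, "y": 0.1, "z": -0.2, "roll": 0, "claw": 0}, {"x": -0.4, "y": 0.2, "z": -0.5, "roll": 0, "claw": 0}, {"x": -0.4, "y": 0.2, "z": -0.5, "roll": 0, "claw": 0}]'

```text
clock: 7.6
eef_pos: [489.5, -269.5, 46.6]
tool_rot: [-3.14, 0.0, 1.047]
force: [-0.9, -1.5, -0.5]
width: 85.8
```

>>> send_rows --rows '[{"x": 0, "y": 0, "z": 0, "roll": 0, "claw": 0.1}, {"x": 0, "y": 0, "z": 0, "roll": 0, "claw": 0.15}, {"x": 0, "y": 0, "z": 0, "roll": 0, "claw": 0.2}, {"x": 0, "y": 0, "z": 0, "roll": 0, "claw": 0.25}, {"x": 0, "y": 0, "z": 0, "roll": 0, "claw": 0.25}]'

```text
clock: 8.02
eef_pos: [490.3, -269.8, 47.6]
tool_rot: [3.141, 0.0, 1.047]
force: [-1.2, -0.2, 5.6]
width: 75.2
```

```bash
python3 - <<'E'
from h import *
s=ctrl.read_state(); print(s["torque"],s["force"],s["eef_pos"],s["width"])
E
```

```text
[ 0.13588928  0.14304625 -0.01001611] [-1.15660686 -0.17276578  5.58639811] [ 490.27395649 -269.83366363   47.64914556] 75.19713125414283
```

```bash
python3 - <<'E'
from h import *
j=np.array([.866,-.5])
a,_=ctrl.get_image("scene"); b,_=ctrl.get_image("top"); e=ctrl.read_state()["eef_pos"]
c=e[:2]
def mark(n,im,x0,y0,w,S):
    o=cv2.resize(im[y0:y0+w,x0:x0+w],(S,S),interpolation=cv2.INTER_CUBIC); k=S/w
    f=lambda P:np.round((proj(n,P)+.5-[x0,y0])*k).astype(int)
    for r,col in ((31,(0,0,255)),(37.6,(0,255,0))):
        for s in(1,-1):
            q=f([[*(c+s*r*j),e[2]-11],[*(c+s*r*j),e[2]+19]]); cv2.line(o,tuple(map(int,q[0])),tuple(map(int,q[1])),col,1)
    cc=(492.3,-270.9) if n=="scene" else (495.9,-271.9)
    for z,r in ((0,39),(5,31),(60,31)): cv2.polylines(o,[f(ring(*cc,z,r))],True,(255,255,0),1)
    return o
cv2.imwrite("pics/v5.png",np.hstack([mark("scene",a,75,275,110,400),mark("top",b,430,250,100,400)]))
E
```

View pics/v5.png

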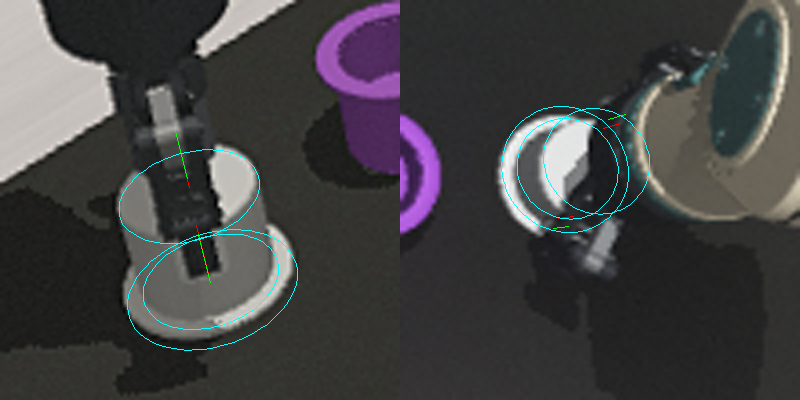

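```bash
cat >> h.py <<'E'
def fit2(n,im,c,parts,col,e,j,thr=60,dz=0,tilt=False):
    """fit with the gripper's outline left out; optional free height"""
    p=proj(n,[[*c,parts[0][0]+dz],[*c,parts[0][1]+dz]]).mean(0); H=44
    u0,v0=max(0,int(p[0])-H),max(0,int(p[1])-H); box=(u0,v0,2*H,2*H)
    m=mask(im,thr,col)[v0:v0+2*H,u0:u0+2*H].astype(float)
    ex=np.zeros_like(m,np.uint8); k=np.array([-j[1],j[0]])
    for lo,hi,a,b in ((-14,48,20,62),(36,260,52,66)):
        B=[[*(np.array(e[:2])+sj*b*j+sk*a*k),e[2]+z] for sj in(1,-1) for sk in(1,-1) for z in(lo,hi)]
        cv2.fillConvexPoly(ex,cv2.convexHull(np.round(proj(n,B)-[u0,v0]).astype(np.int32)),1)
    g=cv2.dilate((render(n,*c,[(a+dz,b+dz,r) for a,b,r in parts],box,1)>0).astype(np.uint8),np.ones((13,13)))
    w=(1-ex)*g
    f=lambda q:(w*np.abs(render(n,q[0],q[1],[(a+q[2],b+q[2],r) for a,b,r in parts],box)-m)).sum()+.02*(q[2]-dz)**2
    s=np.array([*c,dz],float); 
    r=minimize(f,s,method="Nelder-Mead",options=dict(initial_simplex=s+np.array([[-3,-3,0],[7,0,0],[0,7,0],[0,0,4]]),xatol=.05,fatol=.05))
    return np.round(r.x,1),round(r.fun,1),int((w*m).sum())
E
python3 - <<'E'
from h import *
j=np.array([.866,-.5]); e=ctrl.read_state()["eef_pos"]
for n in("scene","top"):
    im,_=ctrl.get_image(n)
    print(n,fit2(n,im,(490,-268),LC,"g",e,j))
E
```

```text
scene (array([ 488.7, -268.8,    2.6]), np.float64(22.4), 387)
top (array([ 490.1, -267.9,    1.5]), np.float64(2.7), 18)
```

>>> send_rows --rows '[{"x": 0, "y": 0, "z": 0, "roll": 0, "claw": 0.5}, {"x": 0, "y": 0, "z": 0, "roll": 0, "claw": 0.8}, {"x": 0, "y": 0, "z": 0, "roll": 0, "claw": 1}, {"x": 0, "y": 0, "z": 0, "roll": 0, "claw": 1}, {"x": 0, "y": 0, "z": 0, "roll": 0, "claw": 1}]'

```text
clock: 8.63
eef_pos: [490.2, -269.8, 47.6]
tool_rot: [3.142, 0.0, 1.047]
force: [0.1, 1.1, 6.1]
width: 74.9
```

>>> send_rows --rows '[{"x": 0, "y": 0, "z": 0, "roll": 0, "claw": 1}, {"x": 0, "y": 0, "z": 0.2, "roll": 0, "claw": 1}, {"x": 0, "y": 0, "z": 0.4, "roll": 0, "claw": 1}, {"x": 0, "y": 0, "z": 0.6, "roll": 0, "claw": 1}, {"x": 0, "y": 0, "z": 0.6, "roll": 0, "claw": 1}]'

```text
clock: 9.05
eef_pos: [490.3, -269.9, 53.5]
tool_rot: [3.141, -0.0, 1.047]
force: [0.7, 0.3, -1.4]
width: 75.1
```

```bash
python3 - <<'E'
from h import *
j=np.array([.866,-.5]); s=ctrl.read_state(); e=s["eef_pos"]; print(s["torque"],s["force"])
for n in("scene","top"):
    im,_=ctrl.get_image(n)
    print(n,fit2(n,im,(490,-268),LC,"g",e,j,dz=3))
E
```

```text
[-0.03509993  0.00258033  0.00739121] [ 0.68225122  0.28493647 -1.44477008]
scene (array([ 486.5, -268. ,    6.2]), np.float64(23.7), 380)
top (array([ 490.4, -269.6,    3.2]), np.float64(3.6), 15)
```

The wrist now carries −1.4 N, about 145 g, so the cover is held even though the width reads 75 mm. I'll lift it and move over the pot.

>>> send_rows --rows '[{"x": 0, "y": 0, "z": 1, "roll": 0, "claw": 1}, {"x": 0, "y": 0, "z": 3, "roll": 0, "claw": 1}, {"x": 0, "y": 0, "z": 5, "roll": 0, "claw": 1}, {"x": 0, "y": 0, "z": 7, "roll": 0, "claw": 1}, {"x": 0, "y": 0, "z": 9, "roll": 0, "claw": 1}]'

```text
clock: 9.57
eef_pos: [490.1, -269.7, 144.8]
tool_rot: [-3.141, -0.0, 1.047]
force: [0.5, 0.3, -1.3]
width: 74.7
```

>>> send_rows --rows '[{"x": 1, "y": 1.3, "z": 1, "roll": 0, "claw": 1}, {"x": 2.5, "y": 3.2, "z": 1.5, "roll": 0, "claw": 1}, {"x": 4.5, "y": 5.8, "z": 1.5, "roll": 0, "claw": 1}, {"x": 6.5, "y": 8.4, "z": 1.5, "roll": 0, "claw": 1}, {"x": 8, "y": 10.3, "z": 1.5, "roll": 0, "claw": 1}]'

```text
clock: 9.98
eef_pos: [572.0, -163.8, 159.4]
tool_rot: [3.14, -0.002, 1.049]
force: [-0.8, 0.6, -1.0]
width: 75.3
```

>>> send_rows --rows '[{"x": 1.5, "y": 1.9, "z": 0, "roll": 0, "claw": 1}, {"x": 2.8, "y": 3.6, "z": 0, "roll": 0, "claw": 1}, {"x": 3.7, "y": 4.8, "z": 0, "roll": 0, "claw": 1}, {"x": 4, "y": 5.1, "z": 0, "roll": 0, "claw": 1}, {"x": 4, "y": 5.1, "z": 0, "roll": 0, "claw": 1}]'

```text
clock: 10.4
eef_pos: [610.7, -114.9, 158.5]
tool_rot: [3.142, -0.0, 1.049]
force: [-0.5, -0.0, -1.3]
width: 75.2
```

```bash
python3 - <<'E'
from h import *
j=np.array([.866,-.5]); s=ctrl.read_state(); e=s["eef_pos"]; print(s["clock"],s["torque"],s["force"],e,s["width"])
a,_=ctrl.get_image("scene"); b,_=ctrl.get_image("top")
print(fit2("scene",a,e[:2],LC,"g",e,j,dz=e[2]-47.5))
print(fit2("top",b,e[:2],LC,"g",e,j,dz=e[2]-47.5))
print("pot",fit("scene",a,(608.5,-114),LP,"g"))
cv2.imwrite("pics/s6.png",a);cv2.imwrite("pics/t6.png",b)
cv2.imwrite("pics/v6.png",np.hstack([cv2.resize(a[230:370,170:310],(400,400),interpolation=cv2.INTER_CUBIC),cv2.resize(b[190:290,370:470],(400,400),interpolation=cv2.INTER_CUBIC)]))
E
```

```text
10.4 [-0.02355236  0.02130333 -0.00477456] [-0.50871171 -0.03653616 -1.29059549] [ 610.65185551 -114.87366826  158.48496773] 75.16970144920185
(array([ 644.2, -153.1,  100.8]), np.float64(94.6), 730)
(array([ 607.7, -117.9,  111. ]), np.float64(0.0), 0)
pot (array([ 608.4, -113.8]), np.float64(335.7), 2073)
```

View pics/v6.png

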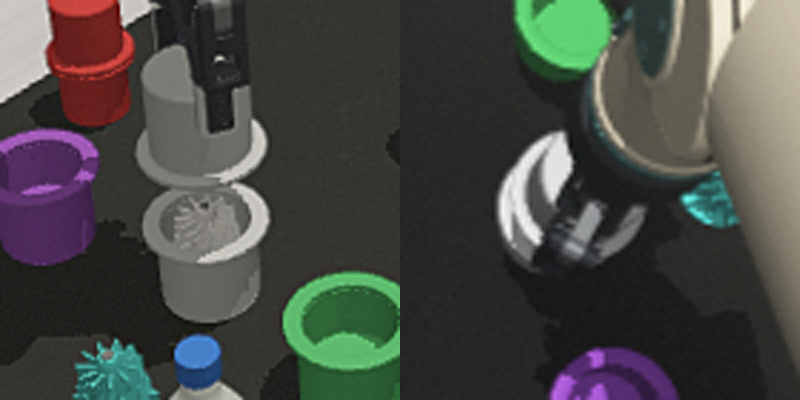

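```bash
cat >> h.py <<'E'
def fit3(n,im,c,dz,parts,pot,potparts,col,e,j,thr=60,wz=.02):
    """cover above its pot: pot outline fixed, cover x,y,z free, gripper left out"""
    p=proj(n,[[*c,dz+20],[*pot,30]]).mean(0); H=56
    u0,v0=max(0,int(p[0])-H),max(0,int(p[1])-H); box=(u0,v0,2*H,2*H)
    m=mask(im,thr,col)[v0:v0+2*H,u0:u0+2*H].astype(np.uint8)
    m=cv2.morphologyEx(m,cv2.MORPH_CLOSE,np.ones((3,3),np.uint8)).astype(float)
    ex=np.zeros_like(m,np.uint8); k=np.array([-j[1],j[0]])
    for lo,hi,a,b in ((-14,48,16,58),(36,260,52,66)):
        B=[[*(np.array(e[:2])+sj*b*j+sk*a*k),e[2]+z] for sj in(1,-1) for sk in(1,-1) for z in(lo,hi)]
        cv2.fillConvexPoly(ex,cv2.convexHull(np.round(proj(n,B)-[u0,v0]).astype(np.int32)),1)
    R0=render(n,*pot,potparts,box)
    inner=render(n,*pot,[(potparts[1][1],potparts[1][1]+8,potparts[0][2]-2)],box)>0.01   # pot's inside: no say
    g=cv2.dilate((render(n,*c,[(a+dz,b+dz,r) for a,b,r in parts],box,1)>0).astype(np.uint8),np.ones((13,13)))
    w=(1-ex)*g*(~inner)
    f=lambda q:(w*np.abs(np.maximum(R0,render(n,q[0],q[1],[(a+q[2],b+q[2],r) for a,b,r in parts],box))-m)).sum()+wz*(q[2]-dz)**2
    s=np.array([*c,dz],float); best=None
    for o in ((-3,-3),(2,2)):
        t=s+[*o,0]; r=minimize(f,t,method="Nelder-Mead",options=dict(initial_simplex=t+np.array([[0,0,0],[7,0,0],[0,7,0],[0,0,4]]),xatol=.05,fatol=.05))
        if best is None or r.fun<best.fun: best=r
    return np.round(best.x,1),round(best.fun,1),int((w*m).sum())
E
python3 - <<'E'
from h import *
j=np.array([.866,-.5]); e=np.array([610.65,-114.87,158.5])
a=cv2.imread("pics/s6.png"); b=cv2.imread("pics/t6.png")
for wz in(.02,.5):
  print(fit3("scene",a,(608,-114),111,LC,(608.5,-114.2),LP,"g",e,j,wz=wz))
  print(fit3("top",b,(611,-117),111,LC,(613,-116.9),LP,"g",e,j,wz=wz))
E
```

```text
(array([ 612. , -115.5,  115.8]), np.float64(24.8), 488)
(array([ 608., -120.,  111.]), np.float64(3.5), 1)
(array([ 608. , -111.7,  111.4]), np.float64(26.3), 488)
(array([ 608., -120.,  111.]), np.float64(3.5), 1)
```

>>> send_rows --rows '[{"x": 0, "y": -0.1, "z": -0.8, "roll": 0, "claw": 1}, {"x": 0, "y": -0.1, "z": -1.8, "roll": 0, "claw": 1}, {"x": 0, "y": -0.1, "z": -2.8, "roll": 0, "claw": 1}, {"x": 0, "y": -0.1, "z": -3.3, "roll": 0, "claw": 1}, {"x": 0, "y": -0.1, "z": -3.3, "roll": 0, "claw": 1}]'

```text
clock: 10.92
eef_pos: [608.6, -117.0, 123.1]
tool_rot: [-3.138, 0.001, 1.047]
force: [0.4, -0.5, -1.8]
width: 75.2
```

```bash
python3 - <<'E'
from h import *
j=np.array([.866,-.5]); s=ctrl.read_state(); e=s["eef_pos"]; print(s["clock"],s["force"],e,s["width"])
a,_=ctrl.get_image("scene"); b,_=ctrl.get_image("top")
cv2.imwrite("pics/s7.png",a);cv2.imwrite("pics/t7.png",b)
h=e[2]-47.5
for wz in(.02,50): print(fit3("scene",a,(608,-114),h,LC,(608.5,-114.2),LP,"g",e,j,wz=wz))
K,T=cal("scene")
o=cv2.resize(a[230:370,170:310],(560,560),interpolation=cv2.INTER_CUBIC)
for c,z,r,col in (((608.5,-114.2),60,39,(0,255,0)),((608.5,-114.2),h,39,(0,0,255)),((608.5,-114.2),h+5,39,(0,0,255)),((608.5,-114.2),h+60,31,(255,255,0))):
    cv2.polylines(o,[np.round((proj("scene",ring(*c,z,r))+.5-[170,230])*4).astype(int)],True,col,1)
cv2.imwrite("pics/v7.png",o)
E
```

```text
10.9167 [ 0.43615953 -0.54984601 -1.79708545] [ 608.6132617  -117.03343255  123.07512157] 75.24366876606976
(array([ 614.3, -122.5,   84.7]), np.float64(21.7), 470)
(array([ 605.7, -114.4,   75.6]), np.float64(25.1), 470)
```

View pics/v7.png

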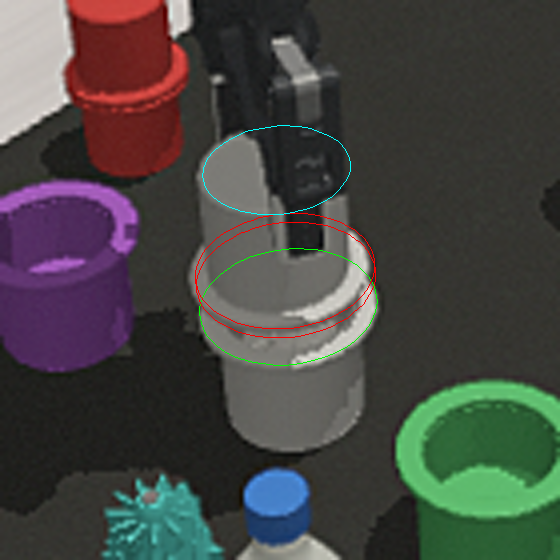

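```bash
python3 - <<'E'
from h import *
j=np.array([.866,-.5])
for i in range(2):
    s=ctrl.read_state(); e=s["eef_pos"]; print(s["clock"],e)
    a,_=ctrl.get_image("scene")
    h=e[2]-47.5
    for wz,thr in ((50,60),(50,80)): print(h,fit3("scene",a,(608,-115),h,LC,(608.5,-114.2),LP,"g",e,j,wz=wz,thr=thr))
cv2.imwrite("pics/s8.png",a)
E
```

```text
11.0167 [ 609.94657761 -116.88037089  124.73496987]
77.23496986816524 (array([ 606.7, -113.6,   77.2]), np.float64(21.8), 455)
77.23496986816524 (array([ 607.1, -114.3,   77.2]), np.float64(15.9), 436)
11.0667 [ 610.38406071 -116.88942229  125.24120003]
77.74120002956707 (array([ 607.4, -113.9,   77.8]), np.float64(22.2), 455)
77.74120002956707 (array([ 607.3, -114. ,   77.8]), np.float64(17.4), 434)
```

>>> send_rows --rows '[{"x": 0.1, "y": 0.03, "z": -0.3, "roll": 0, "claw": 1}, {"x": 0.1, "y": 0.03, "z": -0.6, "roll": 0, "claw": 1}, {"x": 0.1, "y": 0.03, "z": -0.9, "roll": 0, "claw": 1}, {"x": 0.1, "y": 0.03, "z": -1.2, "roll": 0, "claw": 1}, {"x": 0.1, "y": 0.03, "z": -1.4, "roll": 0, "claw": 1}]'

```text
clock: 11.53
eef_pos: [611.0, -116.5, 110.8]
tool_rot: [-3.141, 0.0, 1.047]
force: [-0.3, -1.4, -0.6]
width: 75.1
```

>>> send_rows --rows '[{"x": 0, "y": 0, "z": -0.05, "roll": 0, "claw": 1}, {"x": 0, "y": 0, "z": -0.1, "roll": 0, "claw": 1}, {"x": 0, "y": 0, "z": -0.15, "roll": 0, "claw": 1}, {"x": 0, "y": 0, "z": -0.2, "roll": 0, "claw": 1}, {"x": 0, "y": 0, "z": -0.25, "roll": 0, "claw": 1}]'

```text
clock: 11.95
eef_pos: [611.3, -116.6, 108.9]
tool_rot: [3.141, -0.0, 1.047]
force: [-0.1, -0.1, -0.8]
width: 75.3
```

>>> send_rows --rows '[{"x": 0, "y": 0, "z": -0.03, "roll": 0, "claw": 1}, {"x": 0, "y": 0, "z": -0.06, "roll": 0, "claw": 1}, {"x": 0, "y": 0, "z": -0.09, "roll": 0, "claw": 1}, {"x": 0, "y": 0, "z": -0.12, "roll": 0, "claw": 1}, {"x": 0, "y": 0, "z": -0.12, "roll": 0, "claw": 1}]'

```text
clock: 12.37
eef_pos: [611.3, -116.6, 107.7]
tool_rot: [3.142, -0.0, 1.047]
force: [-0.8, 0.4, -1.0]
width: 75.5
```

>>> send_rows --rows '[{"x": 0, "y": 0, "z": -0.02, "roll": 0, "claw": 1}, {"x": 0, "y": 0, "z": -0.04, "roll": 0, "claw": 1}, {"x": 0, "y": 0, "z": -0.06, "roll": 0, "claw": 1}, {"x": 0, "y": 0, "z": -0.08, "roll": 0, "claw": 1}, {"x": 0, "y": 0, "z": -0.08, "roll": 0, "claw": 1}]'

```text
clock: 12.78
eef_pos: [611.3, -116.5, 107.7]
tool_rot: [3.141, -0.0, 1.047]
force: [-3.1, 1.2, 6.1]
width: 75.3
```

```bash
python3 - <<'E'
from h import *
j=np.array([.866,-.5])
s=ctrl.read_state(); e=s["eef_pos"]; print(s["force"],s["torque"])
a,_=ctrl.get_image("scene")
for thr in(60,80): print(fit3("scene",a,(608,-115),60,LC,(608.5,-114.2),LP,"g",e,j,wz=50,thr=thr))
E
```

```text
[-3.05560668  1.16940405  6.11374316] [ 0.11797851  0.54681219 -0.02315927]
(array([ 609.6, -113.6,   60. ]), np.float64(19.8), 564)
(array([ 607.9, -113.2,   60. ]), np.float64(17.0), 544)
```

>>> send_rows --rows '[{"x": 0, "y": 0, "z": 0.05, "roll": 0, "claw": 1}, {"x": 0, "y": 0, "z": 0.05, "roll": 0, "claw": 0.1}, {"x": 0, "y": 0, "z": 0.05, "roll": 0, "claw": 0}, {"x": 0, "y": 0, "z": 0.05, "roll": 0, "claw": 0}, {"x": 0, "y": 0, "z": 0.05, "roll": 0, "claw": 0}]'

```text
clock: 13.25
eef_pos: [611.3, -116.6, 107.1]
tool_rot: [3.142, -0.0, 1.047]
force: [0.2, 0.6, 0.2]
width: 85.5
```

>>> send_rows --rows '[{"x": 0, "y": 0, "z": 0, "roll": 0, "claw": 0}, {"x": 0, "y": 0, "z": 1, "roll": 0, "claw": 0}, {"x": 0, "y": 0, "z": 3, "roll": 0, "claw": 0}, {"x": 0, "y": 0, "z": 6, "roll": 0, "claw": 0}, {"x": 0, "y": 0, "z": 9, "roll": 0, "claw": 0}]'

```text
clock: 13.67
eef_pos: [610.7, -116.4, 198.3]
tool_rot: [-3.14, 0.0, 1.047]
force: [1.5, -0.3, 0.8]
width: 85.3
```

>>> send_rows --rows '[{"x": -3, "y": 3, "z": 0, "roll": 0, "claw": 0}, {"x": -6, "y": 6, "z": 0, "roll": 0, "claw": 0}, {"x": -8, "y": 9, "z": 0, "roll": 0, "claw": 0}, {"x": -10, "y": 12, "z": 0, "roll": 0, "claw": 0}, {"x": -12, "y": 15, "z": 0, "roll": 0, "claw": 0}]'

```text
clock: 14.08
eef_pos: [490.3, 34.6, 198.3]
tool_rot: [3.14, -0.001, 1.047]
force: [0.6, 1.1, -0.4]
width: 85.7
```

>>> send_rows --rows '[{"x": -0.5, "y": 3.5, "z": 0, "roll": 0, "claw": 0}, {"x": -1, "y": 7, "z": 0, "roll": 0, "claw": 0}, {"x": -2, "y": 10.5, "z": 0, "roll": 0, "claw": 0}, {"x": -3, "y": 14, "z": 0, "roll": 0, "claw": 0}, {"x": -4, "y": 17, "z": 0, "roll": 0, "claw": 0}]'

```text
clock: 14.5
eef_pos: [450.8, 206.2, 198.3]
tool_rot: [3.141, -0.002, 1.048]
force: [0.6, 0.6, -0.0]
width: 85.5
```

```bash
python3 - <<'E'
from h import *
s=ctrl.read_state(); print(s["clock"],s["qpos"].round(2),s["eef_pos"].round(1))
L2=LP+[(a+60,b+60,r) for a,b,r in LC]
for n,p in(("top",(613,-116.9)),("scene",(608.5,-114.2))):
    im,_=ctrl.get_image(n); cv2.imwrite(f"pics/{n}9.png",im)
    print(n,"pot",fit(n,im,p,LP,"g"), "all",fit(n,im,p,L2,"g"))
    # joint fit cover alone
    print(fit3(n,im,p,60,LC,p,LP,"g",(0,0,2000),np.array([1.,0]),wz=50))
    print("cS",fit(n,im,(452,316),SC,"b"),"pS",fit(n,im,(648,98),SP,"b"))
a=cv2.imread("pics/scene9.png");b=cv2.imread("pics/top9.png")
cv2.imwrite("pics/v9.png",np.hstack([cv2.resize(a[230:370,170:310],(400,400),interpolation=cv2.INTER_CUBIC),cv2.resize(b[150:330,220:460],(533,400))])[:, :800])
E
```

```text
14.5 [-0.37  0.48 -0.16  1.99  0.12  0.69 -1.13] [450.8 206.2 198.3]
top pot (array([ 614. , -118.1]), np.float64(93.7), 945) all (array([ 612.4, -116.1]), np.float64(38.4), 945)
(array([ 612. , -115.4,   60. ]), np.float64(30.9), 425)Traceback (most recent call last):
  File "<stdin>", line 9, in <module>
  File "h.py", line 53, in fit
    k,l,s,_=cv2.connectedComponentsWithStats(m); m=(l==1+np.argmax(s[1:,4])).astype(np.uint8)
                                                         ~~~~~~~~~^^^^^^^^^
    return _wrapfunc(a, 'argmax', axis=axis, out=out, **kwds)
    return bound(*args, **kwds)
ValueError: attempt to get argmax of an empty sequence
```

```bash
python3 - <<'E'
from h import *
im,_=ctrl.get_image("scene"); cv2.imwrite("pics/scene9.png",im)
top=cv2.imread("pics/top9.png")
for n,i,p in(("top",top,(613,-116.9)),("scene",im,(608.5,-114.2))):
  for thr in(60,80,100): print(n,fit3(n,i,p,60,LC,p,LP,"g",(0,0,3000),np.array([1.,0]),wz=50,thr=thr))
a=cv2.resize(im[240:340,190:290],(400,400),interpolation=cv2.INTER_CUBIC);b=cv2.resize(top[195:275,370:450],(400,400),interpolation=cv2.INTER_CUBIC)
cv2.imwrite("pics/v9.png",np.hstack([a,b]))
E
```

```text
top (array([ 612. , -115.4,   60. ]), np.float64(30.9), 425)
top (array([ 611.4, -115.1,   60. ]), np.float64(45.6), 392)
top (array([ 611.2, -114.8,   60. ]), np.float64(62.1), 366)
scene (array([ 608.6, -113.6,   60. ]), np.float64(46.8), 1476)
scene (array([ 609.2, -114.4,   60. ]), np.float64(41.7), 1428)
scene (array([ 609.5, -114.8,   59.9]), np.float64(330.0), 1110)
```

View pics/v9.png

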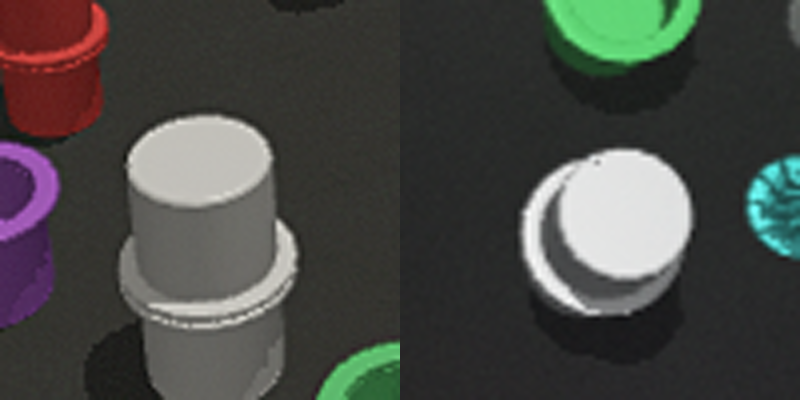

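The large cover looks seated squarely: fit offset is about 1–2 mm in the top view and under 1 mm in the scene view. Next is the small cover. From the large placement I get the robot-frame targets: cover (452, 316), pot (648, 97).

>>> send_rows --rows '[{"x": 0, "y": 3, "z": 0, "roll": 0, "claw": 0}, {"x": 0.1, "y": 6.5, "z": 0, "roll": 0, "claw": 0}, {"x": 0.1, "y": 9.5, "z": 0, "roll": 0, "claw": 0}, {"x": 0.1, "y": 11.3, "z": -1, "roll": 0, "claw": 0}, {"x": 0.1, "y": 11.3, "z": -4, "roll": 0, "claw": 0}]'

```text
clock: 15.02
eef_pos: [454.6, 324.0, 161.1]
tool_rot: [3.139, -0.013, 1.052]
force: [1.1, 1.0, -0.0]
width: 85.5
```

>>> send_rows --rows '[{"x": 0, "y": 0, "z": -2, "roll": 0, "claw": 0}, {"x": 0, "y": 0, "z": -4, "roll": 0, "claw": 0}, {"x": 0, "y": 0, "z": -5.5, "roll": 0, "claw": 0}, {"x": 0, "y": 0, "z": -5.5, "roll": 0, "claw": 0}, {"x": 0, "y": 0, "z": -5.5, "roll": 0, "claw": 0}]'

```text
clock: 15.43
eef_pos: [452.4, 315.8, 102.3]
tool_rot: [-3.141, 0.001, 1.047]
force: [0.4, 0.0, -0.0]
width: 85.3
```

```bash
python3 - <<'E'
from h import *
s=ctrl.read_state(); e=s["eef_pos"]; print(s["clock"],e,s["force"])
a,_=ctrl.get_image("scene"); print(fit2("scene",a,(450,318),SC,"b",e,np.array([.866,-.5])))
E
```

```text
15.4333 [452.39602172 315.81361076 102.33409038] [ 0.42784946  0.04283796 -0.01958651]
(array([450.2, 318.3,   0.5]), np.float64(17.2), 534)
```

Settled at (452.4, 315.8, 102.3), with the cover unmoved. Now down to z ≈ 36 and close.

>>> send_rows --rows '[{"x": 0, "y": 0, "z": -1.5, "roll": 0, "claw": 0}, {"x": 0, "y": 0, "z": -3, "roll": 0, "claw": 0}, {"x": 0, "y": 0, "z": -4.5, "roll": 0, "claw": 0}, {"x": 0, "y": 0, "z": -6, "roll": 0, "claw": 0}, {"x": 0, "y": 0, "z": -6.6, "roll": 0, "claw": 0}]'

```text
clock: 15.9
eef_pos: [452.7, 316.4, 36.3]
tool_rot: [3.141, -0.0, 1.047]
force: [-0.3, -0.1, 0.1]
width: 85.7
```

>>> send_rows --rows '[{"x": 0, "y": 0, "z": 0, "roll": 0, "claw": 0}, {"x": 0, "y": 0, "z": 0, "roll": 0, "claw": 0.15}, {"x": 0, "y": 0, "z": 0, "roll": 0, "claw": 0.2}, {"x": 0, "y": 0, "z": 0, "roll": 0, "claw": 0.25}, {"x": 0, "y": 0, "z": 0, "roll": 0, "claw": 0.3}]'

```text
clock: 16.32
eef_pos: [453.3, 316.9, 38.4]
tool_rot: [3.14, -0.002, 1.046]
force: [-2.0, -1.6, 9.5]
width: 62.6
```

>>> send_rows --rows '[{"x": 0, "y": 0, "z": 0, "roll": 0, "claw": 0.35}, {"x": 0, "y": 0, "z": 0, "roll": 0, "claw": 0.4}, {"x": 0, "y": 0, "z": 0, "roll": 0, "claw": 0.6}, {"x": 0, "y": 0, "z": 0, "roll": 0, "claw": 1}, {"x": 0, "y": 0, "z": 0, "roll": 0, "claw": 1}]'

```text
clock: 16.73
eef_pos: [453.3, 317.0, 38.4]
tool_rot: [3.14, -0.003, 1.047]
force: [-1.2, -0.6, 9.5]
width: 63.1
```

>>> send_rows --rows '[{"x": 0, "y": 0, "z": 0, "roll": 0, "claw": 1}, {"x": 0, "y": 0, "z": 0.2, "roll": 0, "claw": 1}, {"x": 0, "y": 0, "z": 0.4, "roll": 0, "claw": 1}, {"x": 0, "y": 0, "z": 0.6, "roll": 0, "claw": 1}, {"x": 0, "y": 0, "z": 0.6, "roll": 0, "claw": 1}]'

```text
clock: 17.15
eef_pos: [452.5, 316.6, 42.8]
tool_rot: [3.141, -0.001, 1.047]
force: [-0.4, 1.0, -1.8]
width: 62.5
```

>>> send_rows --rows '[{"x": 0, "y": 0, "z": 1, "roll": 0, "claw": 1}, {"x": 0, "y": 0, "z": 3, "roll": 0, "claw": 1}, {"x": 0, "y": 0, "z": 5, "roll": 0, "claw": 1}, {"x": 0, "y": 0, "z": 7, "roll": 0, "claw": 1}, {"x": 0, "y": 0, "z": 9, "roll": 0, "claw": 1}]'

```text
clock: 17.57
eef_pos: [452.0, 316.3, 133.7]
tool_rot: [-3.141, 0.0, 1.047]
force: [-0.0, -0.0, -1.2]
width: 62.7
```

>>> send_rows --rows '[{"x": 1, "y": -1.1, "z": 1, "roll": 0, "claw": 1}, {"x": 2.8, "y": -3.1, "z": 1, "roll": 0, "claw": 1}, {"x": 5, "y": -5.6, "z": 1, "roll": 0, "claw": 1}, {"x": 7.4, "y": -8.3, "z": 1, "roll": 0, "claw": 1}, {"x": 10, "y": -11.2, "z": 1, "roll": 0, "claw": 1}]'

```text
clock: 17.98
eef_pos: [552.4, 204.1, 143.1]
tool_rot: [-3.141, -0.0, 1.049]
force: [0.6, 1.0, -1.2]
width: 62.5
```

>>> send_rows --rows '[{"x": 2.5, "y": -2.8, "z": 0, "roll": 0, "claw": 1}, {"x": 4.8, "y": -5.4, "z": 0, "roll": 0, "claw": 1}, {"x": 6.8, "y": -7.6, "z": 0, "roll": 0, "claw": 1}, {"x": 8.4, "y": -9.4, "z": 0, "roll": 0, "claw": 1}, {"x": 9.3, "y": -10.4, "z": 0, "roll": 0, "claw": 1}]'

```text
clock: 18.4
eef_pos: [647.2, 96.1, 142.6]
tool_rot: [3.139, 0.001, 1.043]
force: [0.3, -1.0, -1.0]
width: 62.6
```

>>> send_rows --rows '[{"x": 0.2, "y": -0.2, "z": 0, "roll": 0, "claw": 1}, {"x": 0.2, "y": -0.3, "z": -1, "roll": 0, "claw": 1}, {"x": 0.2, "y": -0.3, "z": -2.0, "roll": 0, "claw": 1}, {"x": 0.2, "y": -0.3, "z": -2.8, "roll": 0, "claw": 1}, {"x": 0.2, "y": -0.3, "z": -2.8, "roll": 0, "claw": 1}]'

```text
clock: 18.82
eef_pos: [644.3, 99.2, 111.6]
tool_rot: [-3.137, 0.003, 1.05]
force: [0.1, 0.7, -1.1]
width: 62.7
```

>>> send_rows --rows '[{"x": 0, "y": 0, "z": 0, "roll": 0, "claw": 1}, {"x": 0, "y": 0, "z": 0, "roll": 0, "claw": 1}]'

```text
clock: 18.98
eef_pos: [646.9, 98.5, 114.2]
tool_rot: [-3.141, -0.0, 1.049]
force: [-0.4, -0.3, -0.6]
width: 62.5
```

```bash
python3 - <<'E'
from h import *
j=np.array([.866,-.5]); s=ctrl.read_state(); e=s["eef_pos"]; print(s["clock"],s["force"],e,s["width"],s["qpos"].round(2))
a,_=ctrl.get_image("scene"); b,_=ctrl.get_image("top"); cv2.imwrite("pics/s10.png",a); cv2.imwrite("pics/t10.png",b)
h=e[2]-38.4; p=(645.4,99.5)
for wz,thr in((.02,60),(50,60),(50,80)): print(h,fit3("scene",a,p,h,SC,p,SP,"b",e,j,wz=wz,thr=thr))
print("top",fit3("top",b,(649.5,97),h,SC,(649.5,97),SP,"b",e,j,wz=50))
E
```

```text
18.9833 [-0.36333777 -0.30342317 -0.59099413] [646.92982674  98.45590533 114.23358237] 62.54477218314736 [-0.09  0.79 -0.17  1.61  0.18  0.76 -0.87]
75.83358236761217 (array([643.3,  99. ,  76.4]), np.float64(11.4), 216)
75.83358236761217 (array([643. ,  99.5,  75.8]), np.float64(11.2), 216)
75.83358236761217 (array([642.7, 100.8,  75.8]), np.float64(16.9), 202)
top (array([646.5,  94. ,  75.8]), np.float64(0.0), 0)
```

```bash
python3 - <<'E'
from h import *
j=np.array([.866,-.5]); p=(645.4,99.5)
for i in range(2):
    s=ctrl.read_state(); e=s["eef_pos"]; print(s["clock"],e)
    a,_=ctrl.get_image("scene"); h=e[2]-38.4
    for wz,thr in((50,60),(50,70)): print(fit3("scene",a,p,h,SC,p,SP,"b",e,j,wz=wz,thr=thr))
    if i==0: ctrl.get_image("scene")
E
```

```text
19.0833 [647.45629586  97.95887649 114.73591814]
(array([643.9,  98.2,  76.3]), np.float64(12.2), 217)
(array([643.3, 100.5,  76.3]), np.float64(11.7), 209)
19.1833 [647.54257142  97.66703428 114.8036156 ]
(array([644. ,  98.4,  76.4]), np.float64(10.9), 206)
(array([644. ,  98.4,  76.4]), np.float64(10.9), 206)
```

>>> send_rows --rows '[{"x": 0.1, "y": 0.03, "z": -0.4, "roll": 0, "claw": 1}, {"x": 0.1, "y": 0.03, "z": -0.9, "roll": 0, "claw": 1}, {"x": 0.1, "y": 0.03, "z": -1.4, "roll": 0, "claw": 1}, {"x": 0.1, "y": 0.03, "z": -1.8, "roll": 0, "claw": 1}, {"x": 0.1, "y": 0.03, "z": -2.1, "roll": 0, "claw": 1}]'

```text
clock: 19.65
eef_pos: [647.8, 97.6, 92.3]
tool_rot: [-3.141, 0.001, 1.047]
force: [-0.4, -0.9, -1.1]
width: 63.0
```

>>> send_rows --rows '[{"x": 0, "y": 0, "z": -0.06, "roll": 0, "claw": 1}, {"x": 0, "y": 0, "z": -0.12, "roll": 0, "claw": 1}, {"x": 0, "y": 0, "z": -0.18, "roll": 0, "claw": 1}, {"x": 0, "y": 0, "z": -0.24, "roll": 0, "claw": 1}, {"x": 0, "y": 0, "z": -0.3, "roll": 0, "claw": 1}]'

```text
clock: 20.07
eef_pos: [648.4, 97.8, 90.5]
tool_rot: [3.141, -0.0, 1.047]
force: [-0.4, 0.2, -1.2]
width: 62.4
```

>>> send_rows --rows '[{"x": 0, "y": 0, "z": -0.03, "roll": 0, "claw": 1}, {"x": 0, "y": 0, "z": -0.06, "roll": 0, "claw": 1}, {"x": 0, "y": 0, "z": -0.09, "roll": 0, "claw": 1}, {"x": 0, "y": 0, "z": -0.12, "roll": 0, "claw": 1}, {"x": 0, "y": 0, "z": -0.12, "roll": 0, "claw": 1}]'

```text
clock: 20.48
eef_pos: [648.2, 97.7, 89.1]
tool_rot: [-3.142, 0.0, 1.047]
force: [0.5, -0.7, -1.7]
width: 62.6
```

```bash
python3 - <<'E'
from h import *
j=np.array([.866,-.5]); p=(645.4,99.5)
s=ctrl.read_state(); e=s["eef_pos"]; print(s["clock"],e,s["force"])
a,_=ctrl.get_image("scene"); h=e[2]-38.4
for wz,thr in((.02,60),(50,60),(50,70)): print(fit3("scene",a,p,h,SC,p,SP,"b",e,j,wz=wz,thr=thr))
E
```

```text
20.4833 [648.20775997  97.70081189  89.0612639 ] [ 0.47794717 -0.65027016 -1.68547652]
(array([644.5,  98.2,  50.6]), np.float64(9.1), 282)
(array([644.5,  98.1,  50.7]), np.float64(9.1), 282)
(array([645.2,  98.2,  50.6]), np.float64(9.9), 277)
```

>>> send_rows --rows '[{"x": 0.03, "y": 0.07, "z": 0, "roll": 0, "claw": 1}, {"x": 0.03, "y": 0.07, "z": -0.03, "roll": 0, "claw": 1}, {"x": 0.03, "y": 0.07, "z": -0.06, "roll": 0, "claw": 1}, {"x": 0.03, "y": 0.07, "z": -0.09, "roll": 0, "claw": 1}, {"x": 0.03, "y": 0.07, "z": -0.09, "roll": 0, "claw": 1}]'

```text
clock: 20.95
eef_pos: [648.6, 98.5, 88.5]
tool_rot: [3.141, -0.0, 1.047]
force: [-1.1, -0.6, 2.5]
width: 62.7
```

>>> send_rows --rows '[{"x": 0, "y": 0, "z": -0.02, "roll": 0, "claw": 1}, {"x": 0, "y": 0, "z": -0.04, "roll": 0, "claw": 1}, {"x": 0, "y": 0, "z": -0.04, "roll": 0, "claw": 1}]'

```text
clock: 21.2
eef_pos: [648.6, 98.5, 88.5]
tool_rot: [3.141, -0.0, 1.047]
force: [-2.4, -0.0, 4.9]
width: 62.4
```

In contact at the expected height (88.5). Release and retreat.

>>> send_rows --rows '[{"x": 0, "y": 0, "z": 0.03, "roll": 0, "claw": 1}, {"x": 0, "y": 0, "z": 0.03, "roll": 0, "claw": 0.25}, {"x": 0, "y": 0, "z": 0.03, "roll": 0, "claw": 0.15}, {"x": 0, "y": 0, "z": 0.03, "roll": 0, "claw": 0}, {"x": 0, "y": 0, "z": 0.03, "roll": 0, "claw": 0}]'

```text
clock: 21.62
eef_pos: [648.6, 98.3, 87.9]
tool_rot: [-3.142, 0.0, 1.047]
force: [-0.0, 0.2, -0.9]
width: 85.4
```

>>> send_rows --rows '[{"x": 0, "y": 0, "z": 0, "roll": 0, "claw": 0}, {"x": 0, "y": 0, "z": 1, "roll": 0, "claw": 0}, {"x": 0, "y": 0, "z": 4, "roll": 0, "claw": 0}, {"x": 0, "y": 0, "z": 7.5, "roll": 0, "claw": 0}, {"x": 0, "y": 0, "z": 11, "roll": 0, "claw": 0}]'

```text
clock: 22.03
eef_pos: [648.1, 98.4, 199.5]
tool_rot: [-3.141, 0.001, 1.047]
force: [-0.0, 0.7, 0.6]
width: 85.0
```

>>> send_rows --rows '[{"x": -3, "y": 2, "z": 0, "roll": 0, "claw": 0}, {"x": -6, "y": 4.5, "z": 0, "roll": 0, "claw": 0}, {"x": -9, "y": 7, "z": 0, "roll": 0, "claw": 0}, {"x": -12, "y": 9.5, "z": 0, "roll": 0, "claw": 0}, {"x": -15, "y": 12, "z": 0, "roll": 0, "claw": 0}]'

```text
clock: 22.45
eef_pos: [497.3, 219.3, 199.1]
tool_rot: [3.141, -0.001, 1.047]
force: [-0.3, 0.7, -0.5]
width: 85.1
```

>>> send_rows --rows '[{"x": -1, "y": 3, "z": 0, "roll": 0, "claw": 0}, {"x": -2, "y": 6, "z": 0, "roll": 0, "claw": 0}, {"x": -3, "y": 9, "z": 0, "roll": 0, "claw": 0}, {"x": -3, "y": 10, "z": 0, "roll": 0, "claw": 0}, {"x": -3, "y": 10, "z": 0, "roll": 0, "claw": 0}]'

```text
clock: 22.87
eef_pos: [467.4, 322.7, 199.0]
tool_rot: [-3.141, -0.003, 1.053]
force: [0.2, -0.8, -0.4]
width: 85.4
```

```bash
python3 - <<'E'
from h import *
print(ctrl.read_state()["clock"]); J=np.array([1.,0]); far=(0,0,3000)
I={}
for n,pl,ps in(("top",(613,-116.9),(649.5,97)),("scene",(608.5,-114.2),(645.4,99.5))):
    im,_=ctrl.get_image(n); I[n]=im; cv2.imwrite(f"pics/{n}11.png",im)
    for thr in (60,75):
        print(n,"S",fit3(n,im,ps,50,SC,ps,SP,"b",far,J,wz=50,thr=thr),"L",fit3(n,im,pl,60,LC,pl,LP,"g",far,J,wz=50,thr=thr))
    d=cv2.absdiff(im,cv2.imread(f"pics/{n}0.png")).max(2)
    z={"top":dict(red=(374,326),bottle=(461,193),spanner=(343,185),adapter=(248,209),turq=(450,236),green=(414,193),purple=(423,293)),"scene":dict(red=(200,250),bottle=(243,388),adapter=(399,240),turq=(209,367),spanner=(368,320))}[n]
    print({k:int((d[v-15:v+15,u-15:u+15]>50).sum()) for k,(u,v) in z.items()})
a=cv2.resize(I["scene"][200:360,190:370],(450,400),interpolation=cv2.INTER_CUBIC);b=cv2.resize(I["top"][200:260,290:342],(347,400),interpolation=cv2.INTER_CUBIC)
cv2.imwrite("pics/v11.png",np.hstack([a,b]))
E
```

```text
22.8667
top S (array([647.2,  97.5,  50. ]), np.float64(14.0), 140) L (array([ 612.3, -115.3,   60. ]), np.float64(31.8), 433)
top S (array([647. ,  98.5,  50. ]), np.float64(17.0), 130) L (array([ 611.7, -115.4,   60. ]), np.float64(36.3), 412)
{'red': 0, 'bottle': 0, 'spanner': 0, 'adapter': 0, 'turq': 0, 'green': 0, 'purple': 0}
scene S (array([645.4,  98.1,  50. ]), np.float64(27.0), 766) L (array([ 608.6, -113.6,   60. ]), np.float64(46.8), 1476)
scene S (array([645.6,  97.8,  50. ]), np.float64(41.5), 750) L (array([ 608.9, -114.1,   60. ]), np.float64(41.1), 1438)
{'red': 0, 'bottle': 0, 'adapter': 0, 'turq': 0, 'spanner': 0}
```

View pics/v11.png

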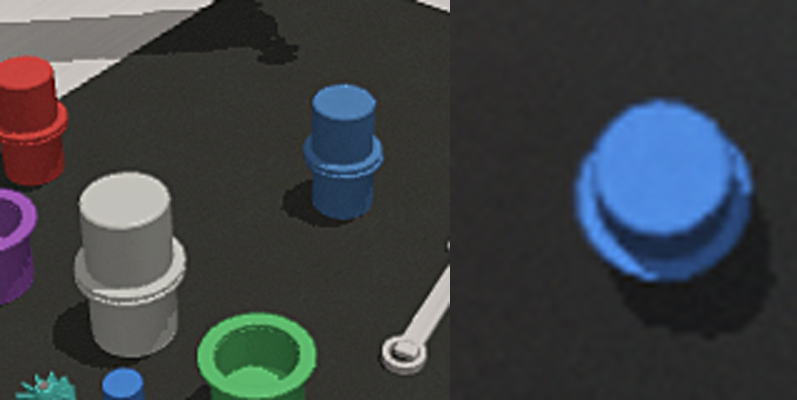

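Both covers sit level, with the flanges together. The two cameras' residuals of 1–2 mm disagree in direction, so I read them as fit noise. No bystander pixels changed. Handing in.

```bash
python3 -c "
from cell import ctrl
print(ctrl.finish_job())"
```

```text
the job is handed in; nothing more can be done
None
```

Both covers are on their pots and the job is handed in, at about 23 s of the 64 s allowed. I set the large silver cover first, then the small blue one, lowering each in sub-millimetre steps until light contact (about 5–6 N) before releasing.

**Last checks**
- **Seating:** in the last picture both covers sit level with the flanges together. Contact came at the expected heights for rim on rim.
- **Alignment:** the outline fits put the covers 0–1.5 mm (scene view) and 1.5–2.5 mm (top view) off the pot centres. For the small cover the two cameras disagree on direction, so I treated that as fit error and did not regrip.
- **Bystanders:** comparing start and end pictures around the red pot, bottle, spanner, adapter and turquoise wheel, and the green and purple pots in the top view, showed no change. I did not separately re-measure whether the lower pots had moved.

**What didn't go smoothly**
- **Grip width:** the gripper reads about 13 mm too wide when holding a cover: 75 mm on the 62 mm body, 63 mm on the 50 mm one. I first took this for a jam, so I opened and re-closed on the large cover several times. That slid it about 4 mm on the mat before I lifted it.
- **Calibration:** the two cameras differ by 3–5 mm, so I relied on measurements between cover and pot in the same view.
- **Pictures:** I viewed 12 against a budget of 10.

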